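Pin the wagon in and lift the track cassette from its dock

ROBOT

A 6-joint arm with a two-finger parallel gripper is mounted at the origin on the work surface. World frame = base frame: x ahead of the robot, y to its left, z up, the work surface at z = 0. Lengths are in m, angles in degrees, forces in N, time in s.
With the tool pointing down it reaches from about 0.325 to 0.85 m from the base axis. Payload 15.5 kg.
Tool frame: the origin (TCP) lies at the very end of the fingers, on their centre line; the grasp point (between the pads) lies arm.grip_depth behind it (arm.grip_depth is the distance from the TCP to the grasp point, in m); z points along the fingers, y is the line along which they close (so a half turn about z gives the same grasp; the last joint's range is limited). The gripper opens to 91 mm and grips with 3 to 60 N. Pads are 32 mm wide; open, the fingers measure 118 mm over their backs; the gripper's body (76 mm by 178 mm) begins 60 mm behind the grasp point.
Start: joints at [-75.143, 28.281, 77.091, -0, 74.628, -5.472], TCP at [0.217, -0.586, 0.214] pointing down, gripper open.
Joint ranges: [-166.48, 166.48], [-47.26, 123.95], [12.59, 153.08], [-70.14, 250.14], [6.76, 159.57], [-176.63, 176.63]. Speed limits (degrees/s): [108.29, 108.29, 147.25, 172.46, 172.46, 172.46].

INTERFACE

Orientations are given as a 3x3 rotation matrix whose columns are the frame's x, y, z axes.
In Python, from rig import arm gives the robot as it stands. Calls block until the motion is done:
- arm.move_to(position, orientation): joint-space move of the TCP to a pose.
- arm.move_l(position, orientation=None, feed=0.15): straight line of the TCP; orientation=None keeps the orientation; feed is the mean speed in m/s.
- arm.move_joints(angles): joint-space move.
- arm.grip(opening): finger opening in m; the grip force is fixed at half the most; returns when the fingers have stopped.
- arm.sleep(seconds).
- arm.solve_ik(position, orientation): joint angles nearest the present ones, or None.
- arm.snapshot(name): name is "scene" or "top" or "wrist"; returns the picture (480x640x3 uint8, red, green, blue); there is no depth.
- arm.get_calibration(name): a dict with "intrinsics" (3x3 intrinsics, pixels), "cam_to_world" (4x4, takes a point from camera to world coordinates). Camera axes: x right, y down, z forward; pixel columns grow to the right and rows downward; lengths in m; the calibration is good to about 2 mm. A picture is of the moment at which its call begins: read the wrist's pose just before it. get_calibration takes no time and is no camera call; for the wrist camera it gives the pose at the moment of the call.
A pose or a line that the arm cannot do raises arm.Unreachable and nothing moves.
- arm.sign_off(): hands the job in; it is judged then, once.
Readings, each from a call of its own:
- arm.current_t(): time.
- arm.current_joint_positions(): joint angles.
- arm.current_dq(): joint speeds.
- arm.current_tau(): joint torques, N m.
- arm.current_ee_pos(): TCP position.
- arm.current_tool_rot(): TCP orientation.
- arm.current_force(): force on the tool from outside, world axes, zero at the start.
- arm.current_torque(): the same for the moment, N m.
- arm.current_width(): finger opening in m.
- arm.current_grasp_force(): force on a finger pad.
Only numpy, scipy, OpenCV 4.12 (cv2) and the standard library are available. Lean on these libraries where they do the work, as an engineer would, in place of code of your own. Each camera call takes 0.05 s, during which the arm holds its last target. There are 200 camera calls.

TASK

The tank wagon on the model railway's track cassette must not roll out: drop the red-headed stop pin right home, down to its collar, into the hole of the brass lug at the cassette's open end while the cassette is still in its dock. Then pinch the two yellow side catches together to unhook the cassette, lift it fairly level at least 10 cm up out of the dock with wagon and pin aboard, and finish while still holding it there by the pinched catches. Leave the blue spare pin and the other models and tools where they are.

Things in the scene. Friction and masses are not known exactly. Their poses are not given: they have to be found in the camera images.
- dock: (All sizes in this list are in mm.) Fixed dock: plywood base 230 x 110 x 12, cork bed (top 30 above the table), two dark steel keepers hooked over the cassette's catches. Keepers: 33 to 46 either side of the centre line, tops 42 above the table, 39 long. Origin on the table under the middle of the docked cassette; x along the track to the cassette's open (brass) end, y left, z up.
- cassette: Loose tray of plywood and aluminium in the dock, 187 long, 40 wide (62 over the catches), about 0.26 kg (0.4 with load). Origin: centre of its underside, midway between the catches, 30 above the table when docked; balances within 15 of it. x along the track to the brass lug at the open end, y left, z up. Side walls 24 high; a wooden block closes the -x end.
- cassette_pinch (a point): Point 39 above the cassette's underside (69 above the table when docked), midway between the two yellow pinch pads. Pads: 36 long (x), 26 to 50 above the underside; outer faces 62 apart (across y) at rest, 50 pinched right in. Below the fingers are only the keepers, tops 27 below this point. The wagon's top is 13 above it.
- catch_left (a joint): Sprung catch at the cassette's +y side: 0 at rest (hooked under the dock's keeper), 0.006 pushed right in towards the tray; it clears the keeper beyond about 0.0035. The spring needs 3.2 N to start, 8 N right in. A 40 N pinch holds both catches at their stops and carries the cassette by friction.
- catch_right (a joint): The same catch at the cassette's -y side: 0 at rest, 0.006 pushed right in.
- lug_hole (a point): Centre of the mouth (top) of the vertical through-hole in the brass lug at the cassette's open end: 80 along +x from the cassette's origin, 8 above its underside (38 above the table when docked). Hole 10 across, 8 deep, 18 free below the lug. The docked wagon's end is 10 to 20 from its axis.
- stop_pin: Red-headed stop pin, upright in the stand, 60 high, 35 g, round. Steel shaft 8 across for the lowest 22 (tapered tip), collar 18 across from 22 to 25, red head 14 across from 25 to 60. Origin at the centre of its lower tip. Right home in the lug the collar rests on the lug, tip 22 below the mouth, the red head standing before the wagon's buffers.
- pin_tip (a point): Same point as the stop pin's origin: centre of the lower tip.
- pin_stand: Fixed wooden block 45 x 120 x 28, two holes 11 across, 35 either side of its centre along its y; one holds the red stop pin, the other the blue spare (either way round), collars on the block's top, so tips are 6 and head tops 66 above the table. Origin on the table under its centre.
- wagon: Orange tank wagon model on free-turning wheels in the cassette, 126 long, 26 wide, 42 high, about 90 g. Origin at rail level under its middle, 10 above the cassette's underside; x along the wagon. It can roll along the cassette.
- spare_pin: Blue-headed spare pin, otherwise the same as the stop pin; origin at its lower tip. A bystander.
- diesel: Yellow diesel locomotive model with blue roof, 160 x 34 x 55, standing on the table; origin under its centre. A bystander.
- boxcar: Red-brown boxcar model with dark roof, 140 x 34 x 55; origin under its centre. A bystander.
- truck: Blue flatbed truck model, 85 x 28 x 36; origin under its centre. A bystander.
- cabin: Yellow cabin model with dark flat roof, 80 x 60 x 40; origin under its centre. A bystander.
- gas_tank: White ball-shaped gas tank model, 44 across, 56 high; origin under its centre. A bystander.
- screwdriver: Screwdriver lying on the table, 160 long; origin under its middle. A bystander.

How it is judged:
By the outcome, as a careful person would: the job done as asked, in the order asked, and still so for the second after the job is handed in, while the arm keeps its last pose, push and grip.
It also fails if it takes over 56 s, if anything falls off the work surface, if the arm or the gripper's body presses on something with over 40 N, if the wrist force passes 120 N, or if a joint passes its speed limit or range.

## Working session

There is one attempt and no reset: what is moved stays moved. The work goes in short steps, each a Python script; the robot and the scene stay as the last script left them, time stands still between calls to the robot, and variables do not carry over. Pictures are saved under pics/ and viewed, at most 10 in all, crops included, and the job is handed in when it is done.

```bash
ls; mkdir -p pics
python3 - <<'E'
from rig import arm
import cv2,numpy as np
for n in("scene","top"):
    im=arm.snapshot(n); cv2.imwrite(f"pics/{n}0.png",im[:,:,::-1])
    c=arm.get_calibration(n); print(n,c["intrinsics"].round(1).tolist() if hasattr(c["intrinsics"],'round') else c["intrinsics"]); print(np.array(c["cam_to_world"]).round(3).tolist())
print(arm.grip_depth,arm.current_t(),arm.current_width(),np.round(arm.current_tool_rot(),3).tolist())
E
```

```text
pics
rig.py
scene [[474.1, 0.0, 328.2], [0.0, 474.1, 236.0], [0.0, 0.0, 1.0]]
[[-0.77, 0.512, -0.381, 0.97], [0.638, 0.632, -0.44, 0.381], [0.016, -0.581, -0.813, 0.872], [0.0, 0.0, 0.0, 1.0]]
top [[507.4, 0.0, 322.7], [0.0, 507.4, 239.5], [0.0, 0.0, 1.0]]
[[-0.011, -0.987, 0.161, 0.408], [-1.0, 0.009, -0.014, -0.039], [0.012, -0.161, -0.987, 1.1], [0.0, 0.0, 0.0, 1.0]]
0.0188 0.1 0.09087684043088058 [[0.938, 0.347, -0.0], [0.347, -0.938, 0.001], [0.0, -0.001, -1.0]]
```

View pics/top0.png

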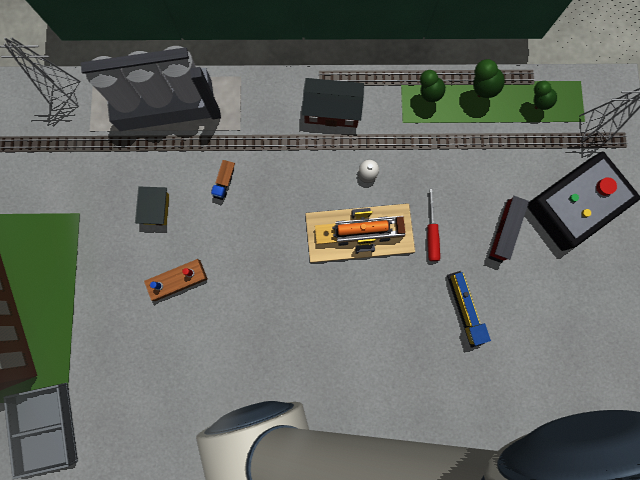

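View pics/scene0.png

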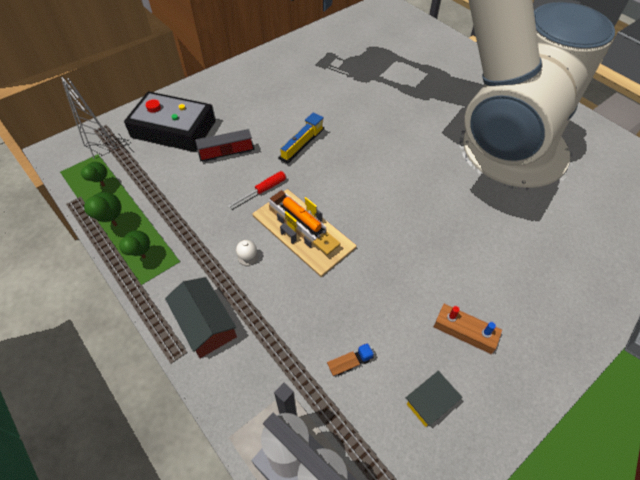

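Top view: dock about (360,233) with its brass end at the left (315,236), stand about (176,280), red pin (187,272), blue pin (156,286). Next come coarse positions and wrist-camera views.

```bash
cat > h.py <<'E'
from rig import arm
import cv2,numpy as np
def ray(c,uv):
    T=np.array(c["cam_to_world"]);d=T[:3,:3]@np.linalg.solve(np.array(c["intrinsics"]),[uv[0],uv[1],1.]);return T[:3,3],d
def onz(c,uv,z):
    o,d=ray(c,uv);return (o+d*(z-o[2])/d[2])
def proj(c,p):
    T=np.array(c["cam_to_world"]);q=np.array(c["intrinsics"])@(T[:3,:3].T@(np.asarray(p)-T[:3,3]));return q[:2]/q[2]
def down(yaw): # tool y axis (closing) at angle yaw (rad)
    y=np.array([np.cos(yaw),np.sin(yaw),0]);z=np.array([0,0,-1.]);return np.stack([np.cross(y,z),y,z],1)
def shot(n,f):
    c=arm.get_calibration(n);im=arm.snapshot(n)
    cv2.imwrite(f"pics/{f}.png",im[:,:,::-1]);return c,im
def mask(im,lo,hi):
    return cv2.inRange(cv2.cvtColor(im,cv2.COLOR_RGB2HSV),np.array(lo),np.array(hi))
def blobs(m,amin=20):
    n,l,s,c=cv2.connectedComponentsWithStats(m);return [(s[i,4],c[i].round(1).tolist(),s[i,:4].tolist()) for i in range(1,n) if s[i,4]>=amin]
E
python3 - <<'E'
from h import *
c=arm.get_calibration("top")
for n,uv,z in [("red",(187,271),.066),("blue",(156,285),.066),("lug",(322,236),.04),("wag",(363,229),.08),("padL",(362,213),.08),("padR",(366,244),.08),("dockL",(308,238),.012),("dockR",(412,232),.012)]: print(n,onz(c,uv,z).round(4))
w=arm.get_calibration("wrist");R=arm.current_tool_rot();T=np.array(w["cam_to_world"])
print((R.T@(T[:3,3]-arm.current_ee_pos())).round(4),(R.T@T[:3,:3]).round(3).tolist(),w["intrinsics"])
for p in [(.33,.25,.25),(.42,-.05,.25)]:
  for a in np.arange(0,360,45): 
    q=arm.solve_ik(p,down(np.radians(a)));print(p,a,None if q is None else np.round(q))
E
```

```text
red [0.5138 0.2236 0.066 ]
blue [0.4859 0.2853 0.066 ]
lug [ 0.588  -0.0527  0.04  ]
wag [ 0.595  -0.1362  0.08  ]
padL [ 0.6285 -0.135   0.08  ]
padR [ 0.5639 -0.1416  0.08  ]
dockL [ 0.5887 -0.0225  0.012 ]
dockR [ 0.5999 -0.2496  0.012 ]
[ 0.0715  0.0007 -0.171 ] [[0.0, -0.967, -0.254], [1.0, 0.0, -0.001], [0.001, -0.254, 0.967]] [[377.87123842   0.         323.27999176]
 [  0.         377.87123842 246.02857521]
 [  0.           0.           1.        ]]
(0.33, 0.25, 0.25) 0 [ 29.   9. 102.  -0.  70.  29.]
(0.33, 0.25, 0.25) 45 [ 29.   9. 102.  -0.  70. -16.]
(0.33, 0.25, 0.25) 90 [ 29.   9. 102.  -0.  70. -61.]
(0.33, 0.25, 0.25) 135 [  29.    9.  102.   -0.   70. -106.]
(0.33, 0.25, 0.25) 180 [  29.    9.  102.   -0.   70. -151.]
(0.33, 0.25, 0.25) 225 [ 29.   9. 102.  -0.  70. 164.]
(0.33, 0.25, 0.25) 270 [ 29.   9. 102.  -0.  70. 119.]
(0.33, 0.25, 0.25) 315 [ 29.   9. 102.  -0.  70.  74.]
(0.42, -0.05, 0.25) 0 [-15.   9. 101.  -0.  70. -15.]
(0.42, -0.05, 0.25) 45 [-15.   9. 101.  -0.  70. -60.]
(0.42, -0.05, 0.25) 90 [ -15.    9.  101.   -0.   70. -105.]
(0.42, -0.05, 0.25) 135 [ -15.    9.  101.   -0.   70. -150.]
(0.42, -0.05, 0.25) 180 [-15.   9. 101.  -0.  70. 165.]
(0.42, -0.05, 0.25) 225 [-15.   9. 101.  -0.  70. 120.]
(0.42, -0.05, 0.25) 270 [-15.   9. 101.  -0.  70.  75.]
(0.42, -0.05, 0.25) 315 [-15.   9. 101.  -0.  70.  30.]
```

```bash
python3 - <<'E'
from h import *
y=np.radians(2.8)
def go(p,a,f):
    arm.move_to(p,down(a)); arm.sleep(.15); c,im=shot("wrist",f); np.savez(f"pics/{f}.npz",K=c["intrinsics"],T=c["cam_to_world"],p=arm.current_ee_pos(),R=arm.current_tool_rot()); print(f,arm.current_t(),arm.current_ee_pos())
go((.595,-.138,.24),y,"pinch")
go((.590,-.058,.16),y,"lug")
go((.514,.224,.19),np.radians(24),"pin")
E
python3 -c "
import cv2,numpy as np
a=[cv2.imread(f'pics/{n}.png') for n in('pinch','lug','pin')]
cv2.imwrite('pics/m1.png',cv2.resize(np.vstack([np.hstack(a[:2]),np.hstack([a[2],a[2]*0])]),(800,600)))"
```

```text
pinch 2.4083 [ 0.59486266 -0.13858437  0.23994565]
lug 3.1333 [ 0.59078158 -0.05898278  0.16094487]
pin 4.4583 [0.5145025  0.22299104 0.18985049]
```

View pics/m1.png

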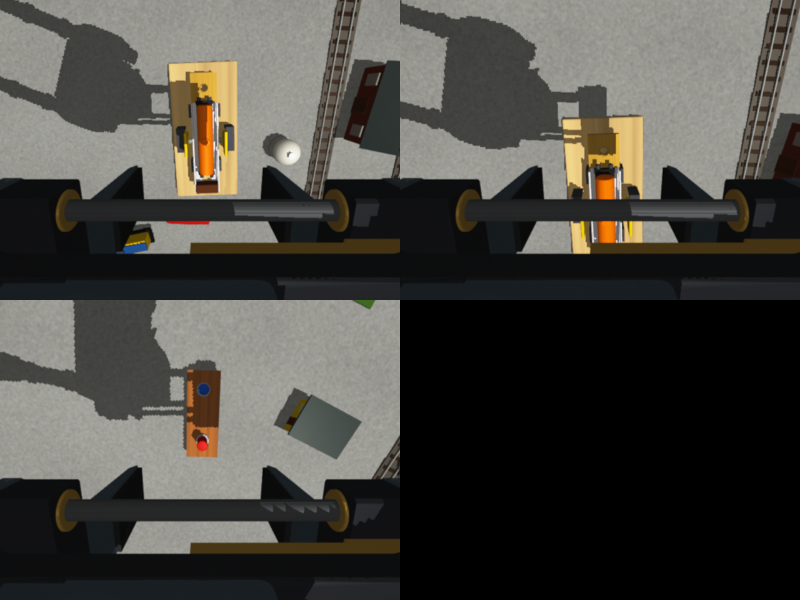

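View pics/lug.png

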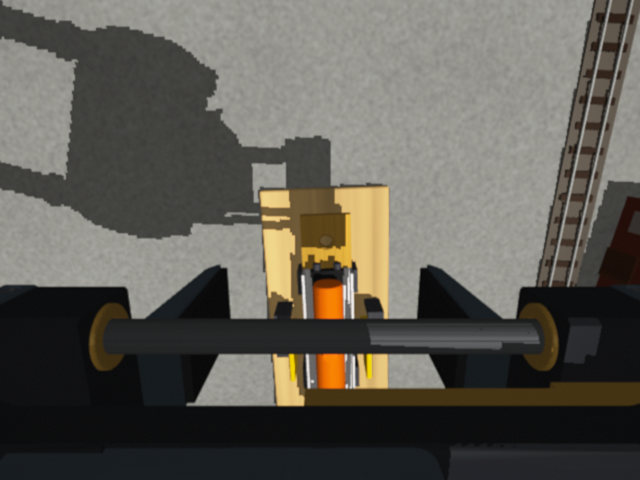

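Wrist views: in lug.png the brass lug spans columns 301–351 with its hole at about (325,240), and the walls and buffers begin at row ~268. The red pin is seen clear in the stand. Now I'll localise the pin and hole by colour.

```bash
python3 - <<'E'
from h import *
def ld(f):
    d=np.load(f"pics/{f}.npz");return dict(intrinsics=d["K"],cam_to_world=d["T"]),cv2.imread(f"pics/{f}.png")[:,:,::-1].copy()
c,im=ld("pin")
def red(im): return mask(im,(0,160,120),(6,255,255))|mask(im,(174,160,120),(180,255,255))
for b in blobs(red(im)): print("red",b,onz(c,b[1],.055).round(4))
for b in blobs(mask(im,(105,120,40),(130,255,255))): print("blue",b,onz(c,b[1],.060).round(4))
t=arm.get_calibration("top"); ti=cv2.imread("pics/top0.png")[:,:,::-1].copy()
for b in blobs(red(ti)[240:320,130:220]): u=np.add(b[1],(130,240));print("topred",b,onz(t,u,.055).round(4))
c,im=ld("lug")
print(im[228:254,312:338].astype(int).sum(2)//3)
for n in("lug","pinch"):
    c,im=ld(n)
    for b in blobs(mask(im,(22,150,100),(32,255,255)),15): print(n,"yel",b,onz(c,b[1],.075).round(4),onz(c,b[1],.038).round(4))
E
python3 -c "
import cv2,numpy as np
a=cv2.imread('pics/lug.png')[190:310,250:410];b=cv2.imread('pics/pinch.png')[90:340,250:410]
cv2.imwrite('pics/m2.png',np.hstack([cv2.resize(a,None,fx=2.4,fy=4.9)[:588,:384],cv2.resize(b,(384,588))]))"
```

```text
red (np.int32(221), [323.3, 232.8], [315, 225, 17, 17]) [0.5137 0.2247 0.055 ]
blue (np.int32(252), [325.6, 142.5], [317, 134, 18, 18]) [0.4861 0.2914 0.06  ]
topred (np.int32(34), [55.1, 30.7], [52, 28, 7, 6]) [0.5156 0.2303 0.055 ]
[[ 60  60  61  62  62  62  61  62  62  62  61  58  60  61  62  61  61  61
   60  62  61  60  58  60  61  61]
 [ 59  60  60  61  62  60  61  61  61  63  61  60  60  61  62  61  61  60
   61  61  61  60  59  60  61  62]
 [ 59  60  61  60  60  61  60  61  62  62  61  59  58  60  62  62  60  60
   60  61  62  60  59  60  61  62]
 [ 60  61  60  60  60  61  62  61  61  62  60  59  60  61  61  61  62  62
   60  61  61  60  59  60  61  62]
 [ 60  60  60  61  61  61  61  61  61  62  61  59  60  61  62  62  60  60
   61  61  62  61  58  60  61  62]
 [ 60  60  60  60  61  61  60  60  61  62  60  60  58  59  60  60  60  61
   61  62  62  61  60  60  61  60]
 [ 60  61  60  61  60  61  63  61  61  61  58  56  56  57  57  56  56  57
   58  61  63  61  59  61  62  61]
 [ 60  60  60  61  61  62  61  61  60  58  56  56  59  62  60  59  56  54
   56  60  61  60  58  60  61
[... 2161 characters left out ...]
 ] [ 0.5701 -0.1754  0.038 ]
lug yel (np.int32(151), [368.5, 365.7], [365, 353, 7, 26]) [ 0.6302 -0.1486  0.075 ] [ 0.6364 -0.1717  0.038 ]
pinch yel (np.int32(22), [342.0, 121.6], [341, 116, 3, 13]) [ 0.6064 -0.0464  0.075 ] [ 0.608 -0.044  0.038]
pinch yel (np.int32(91), [343.3, 147.9], [341, 130, 6, 32]) [ 0.6088 -0.0679  0.075 ] [ 0.6106 -0.0678  0.038 ]
pinch yel (np.int32(200), [361.0, 229.8], [358, 210, 6, 41]) [ 0.6293 -0.139   0.075 ] [ 0.6334 -0.1468  0.038 ]
pinch yel (np.int32(231), [297.8, 233.8], [294, 213, 9, 40]) [ 0.572  -0.1455  0.075 ] [ 0.5698 -0.154   0.038 ]
pinch yel (np.int32(242), [225.8, 386.3], [200, 374, 41, 23]) [ 0.5037 -0.3081  0.075 ] [ 0.494  -0.3345  0.038 ]
```

View pics/m2.png

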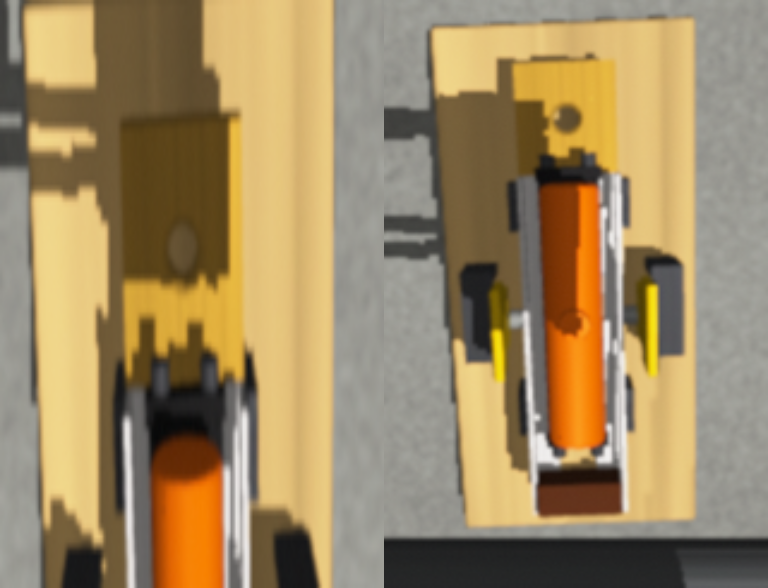

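Right panel: hole clear at about (568,118) in the crop, walls and buffers end short of it, so a grip offset toward the open side will clear the wagon. Grasping the pin with the pads shifted 8.5 mm along tool +x.

Run:
```python
from h import *
d=np.load("pics/lug.npz");c=dict(intrinsics=d["K"],cam_to_world=d["T"])
hole=onz(c,(325.6,239.8),.038);print("hole lug",hole)
d=np.load("pics/pinch.npz");c2=dict(intrinsics=d["K"],cam_to_world=d["T"])
uv=(250+(568-384)*160/384,90+118*250/588);print("hole pinch",uv,onz(c2,uv,.038))
a=np.radians(24);R=down(a);pin=np.array([.5137,.2247,0])
p=pin+R[:,0]*.0085
arm.move_l(p+[0,0,.09],R,feed=.2)
arm.move_l(p+[0,0,.040],feed=.08); arm.grip(0); print("w",arm.current_width(),arm.current_grasp_force(),arm.current_t())
arm.move_l(p+[0,0,.15],feed=.1)
y=np.radians(2.8);R=down(y)
q=hole+R[:,0]*.0085
arm.move_to([q[0],q[1],.15],R); arm.move_l([q[0],q[1],.038+.034+.012],feed=.1);arm.sleep(.3)
c,im=shot("wrist","held"); np.savez("pics/held.npz",K=c["intrinsics"],T=c["cam_to_world"],p=arm.current_ee_pos(),R=arm.current_tool_rot())
print(arm.current_ee_pos(),q,arm.current_width(),arm.current_t(),arm.current_force())
cv2.imwrite("pics/held_c.png",cv2.resize(im[180:340,240:410,::-1],None,fx=3.6,fy=3.6,interpolation=2))
```

```text
hole lug [ 0.59313683 -0.05993913  0.038     ]
hole pinch (326.6666666666667, 140.17006802721087) [ 0.59441198 -0.06148759  0.038     ]
w 0.013037398119064935 29.99995082616806 7.05
[ 0.59287336 -0.05149382  0.08431939] [ 0.59272161 -0.05144928  0.038     ] 0.013203675547354484 10.5917 [ 0.92750611  0.08902909 -0.84374958]
```

View pics/held_c.png

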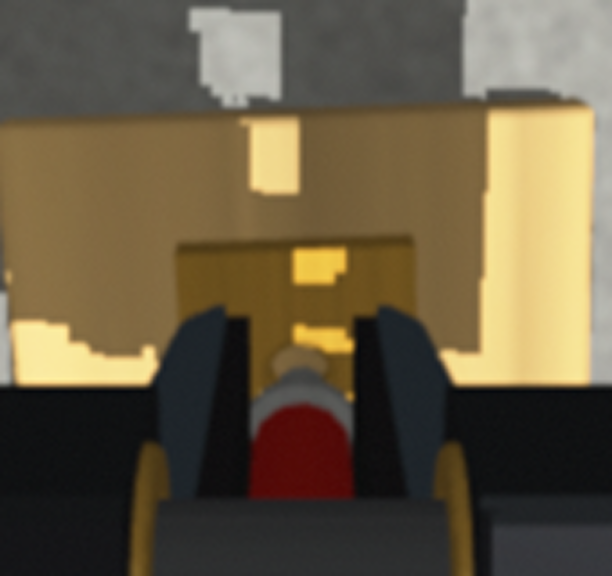

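Held view: the pin is laterally over the hole (both at crop column ~300), with the hole's far rim peeking out beyond the tip at crop row ~346. I'll compare with predicted rim positions along the track.

Run:
```python
from h import *
d=np.load("pics/held.npz");c=dict(intrinsics=d["K"],cam_to_world=d["T"]);R=d["R"];p=d["p"]
im=cv2.imread("pics/held.png")
cr=lambda uv:((uv-[240,180])*3.6).round(0)
h=np.array([.59314,-.05994,.038])
for k in(-5,0,5): print("hole",k,cr(proj(c,h+R[:,0]*k/1e3)),cr(proj(c,h+R[:,1]*k/1e3)))
ax=p-R[:,0]*.0085; ax[2]=p[2]-.034
for n,z,r in(("tip",0,3),("shaft",4,4),("collarbot",22,9),("collartop",25,9),("headtop",60,7)):
    print(n,[cr(proj(c,ax+[0,0,z/1e3]+R[:,0]*r/1e3)),cr(proj(c,ax+[0,0,z/1e3]+R[:,1]*r/1e3)),cr(proj(c,ax+[0,0,z/1e3]-R[:,1]*r/1e3))])
print(im[270:290,316:330].sum(2)//3)
```

```text
hole -5 [297. 393.] [268. 365.]
hole 0 [297. 365.] [297. 365.]
hole 5 [297. 337.] [327. 365.]
tip [array([298., 374.]), array([317., 392.]), array([279., 392.])]
shaft [array([298., 377.]), array([323., 401.]), array([273., 401.])]
collarbot [array([298., 388.]), array([360., 447.]), array([236., 447.])]
collartop [array([298., 396.]), array([361., 455.]), array([235., 455.])]
headtop [array([297., 522.]), array([357., 576.]), array([238., 576.])]
[[ 74  73  71  70  72  96 128 135 122  95  85  85  85  87]
 [ 73  73  71  69  76 113 159 167 158 139 133 132 133 134]
 [ 74  73  72  70  76 118 163 172 168 164 164 163 163 165]
 [ 73  72  72  69  75 114 160 166 166 166 166 166 166 167]
 [ 73  72  70  66  70 103 144 152 152 154 157 161 164 167]
 [ 72  68  66  65  68  89 113 122 125 129 136 143 150 160]
 [ 69  66  66  72  78  84  91  95 100 106 109 107 115 135]
 [ 67  72  79  84  88  89  89  88  89  90  90  83  81  94]
 [ 72  83  90  92  92  92  90  89  87  87  86  83  78  74]
 [ 80  90  93  92  92  91  90  88  88  88  87  85  85  77]
 [ 87  93  93  92  92  91  88  89  87  87  86  87  85  83]
 [ 89  94  94  92  89  86  85  83  80  80  84  85  85  84]
 [ 86  93  94  88  80  76  73  73  71  71  75  79  82  82]
 [ 79  88  85  78  71  68  67  67  66  66  67  70  73  73]
 [ 71  78  72  67  66  65  66  65  66  64  63  63  65  64]
 [ 65  67  66  63  64  66  67  67  65  65  63  63  63  60]
 [ 63  65  65  66  68  70  71  72  70  68  67  66  66  65]
 [ 68  71  73  76  78  80  80  80  79  77  75  75  74  73]
 [ 76  81  82  83  85  86  86  87  85  84  82  82  82  81]
 [ 86  87  86  86  87  87  87  87  86  85  85  84  85  85]]
```

Run:
```python
from h import *
p=arm.current_ee_pos();R=down(np.radians(2.8))
t=p-R[:,0]*.0022+R[:,1]*.0004;t[2]=.102
arm.move_l(t,R,feed=.08);arm.sleep(.3)
p=arm.current_ee_pos();R=arm.current_tool_rot();c,im=shot("wrist","held2")
np.savez("pics/held2.npz",K=c["intrinsics"],T=c["cam_to_world"],p=p,R=R)
x0,y0,s=285,230,9
cr=lambda uv:((uv-[x0,y0])*s).round(0).tolist()
cv2.imwrite("pics/held2_c.png",cv2.resize(im[y0:y0+66,x0:x0+85,::-1],None,fx=s,fy=s,interpolation=cv2.INTER_CUBIC))
h=np.array([.59314,-.05994,.038])
print("hole",[cr(proj(c,h+R[:,i]*k/1e3)) for i in(0,1) for k in (-5,5)],cr(proj(c,h)))
ax=p-R[:,0]*.0085; ax[2]=p[2]-.034
for n,z,r in(("tip",0,3),("shaft",4,4),("collarbot",22,9),("collartop",25,9)):
    print(n,[cr(proj(c,ax+[0,0,z/1e3]+v*r/1e3)) for v in(R[:,0],R[:,1],-R[:,1])])
print(p,arm.current_t())
```

```text
hole [[338.0, 419.0], [338.0, 288.0], [269.0, 354.0], [407.0, 354.0]] [338.0, 354.0]
tip [[342.0, 487.0], [389.0, 531.0], [295.0, 531.0]]
shaft [[342.0, 494.0], [405.0, 554.0], [278.0, 553.0]]
collarbot [[341.0, 522.0], [496.0, 668.0], [186.0, 668.0]]
collartop [[341.0, 542.0], [499.0, 689.0], [183.0, 689.0]]
[ 0.59320688 -0.05362722  0.10166868] 11.3167
```

View pics/held2_c.png

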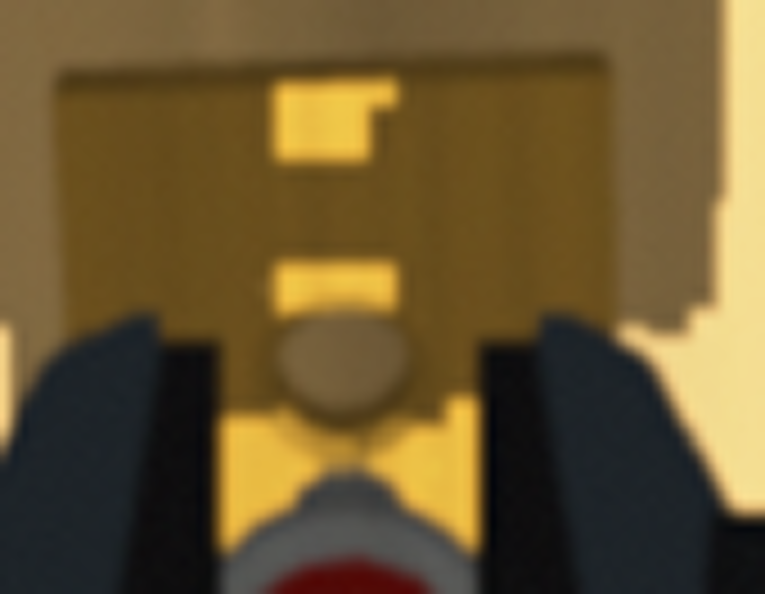

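Clean view: the hole mouth is centred at about crop (342,376), the tip's far edge at (348,468). That puts the hole 1.7 mm nearer the wagon than estimated and the pin 1.4 mm further out in the pads. Correcting and inserting with force monitoring.

```bash
cat > ins.py <<'E'
from h import *
R=down(np.radians(2.8));h=np.array([.59314,-.05994,0])
t=h+R[:,0]*.0054-R[:,1]*.0001
print("jog",(R.T@(arm.current_ee_pos()-t)).round(4))
arm.move_l([t[0],t[1],.085],R,feed=.08);arm.sleep(.2)
f0=arm.current_force()
def down_to(xy,z0,z1,lim=7):
    z=z0
    while z>z1:
        z-=.0015;arm.move_l([xy[0],xy[1],z],R,feed=.04);f=arm.current_force()-f0
        if np.linalg.norm(f)>lim: return z,f
    return z,f
offs=[(0,0)]+[(r*np.cos(k),r*np.sin(k)) for r in(.0007,.0014) for k in np.arange(6)*np.pi/3]
for o in offs:
    xy=(t+R[:,0]*o[0]+R[:,1]*o[1])[:2]
    z,f=down_to(xy,.076,.0505);print(np.round(o,4),round(z,4),f.round(1),arm.current_ee_pos().round(4),round(arm.current_t(),2))
    if z<.056 : break
    arm.move_l([xy[0],xy[1],.0765],R,feed=.05)
E
python3 ins.py
```

```text
jog [ 0.0009  0.0005 -0.1017]
[0 0] 0.0505 [-0.7  0.3  0.5] [ 0.5927 -0.0546  0.0504] 16.29
```

Run:
```python
from h import *
R=down(np.radians(2.8))
p=arm.current_ee_pos();arm.move_l([p[0],p[1],.0495],R,feed=.03);print(arm.current_force())
arm.grip(.045);arm.sleep(.2)
arm.move_l([p[0],p[1],.13],feed=.15)
t=[.5955,-.125,.24];arm.move_to(t,R);arm.sleep(.3)
c,im=shot("wrist","after");np.savez("pics/after.npz",K=c["intrinsics"],T=c["cam_to_world"])
cs,ims=shot("scene","after_s")
a=cv2.resize(im[60:330,240:410,::-1],(378,600));b=cv2.resize(ims[180:280,240:310,::-1],(420,600))
cv2.imwrite("pics/after_c.png",np.hstack([a,b]))
for b in blobs(mask(im,(25,150,60),(32,255,255)),15): print("yel",b,onz(c,b[1],.075).round(4))
for b in blobs(mask(im,(0,160,120),(6,255,255))|mask(im,(174,160,120),(180,255,255))): print("red",b,onz(c,b[1],.076).round(4))
print(arm.current_t())
```

```text
[-1.24441628  0.96339601  6.71502279]
yel (np.int32(134), [360.3, 247.5], [359, 228, 4, 38]) [ 0.6298 -0.1409  0.075 ]
yel (np.int32(139), [296.2, 248.0], [294, 230, 5, 38]) [ 0.5711 -0.1443  0.075 ]
yel (np.int32(21), [563.0, 394.0], [553, 384, 21, 21]) [ 0.8475 -0.2845  0.075 ]
red (np.int32(27), [330.0, 156.1], [329, 152, 4, 9]) [ 0.5976 -0.0608  0.076 ]
red (np.int32(973), [301.5, 361.6], [269, 354, 65, 16]) [ 0.5801 -0.2605  0.076 ]
19.0667
```

View pics/after_c.png

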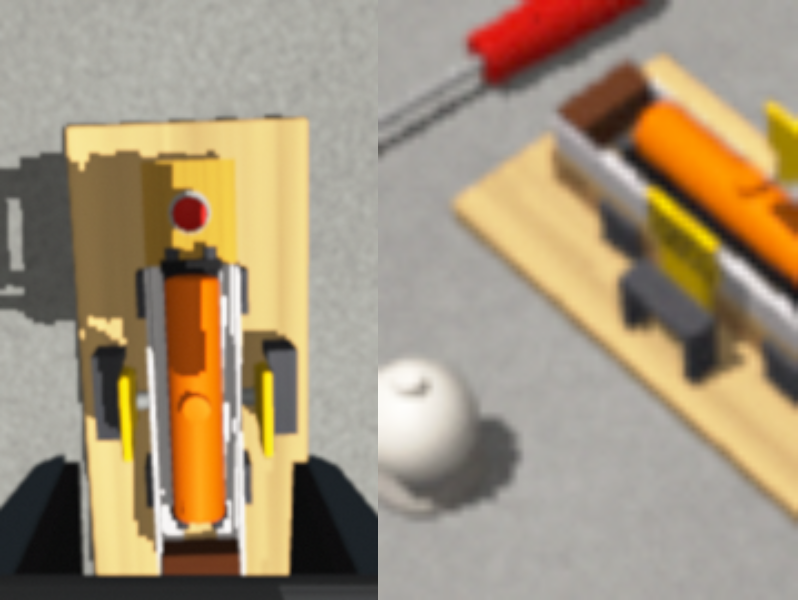

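The pin stands in the lug with its collar seated (contact at the expected depth), red head at crop (189,212). The pads lie at crop columns ~126 and ~267. Hole to pad midpoint gives 81 mm at yaw ≈5°. Now the pinch and lift.

Run:
```python
from h import *
R=down(np.radians(5));x,y=.6005,-.1416
arm.grip(.09)
arm.move_l([x,y,.15],R,feed=.15)
arm.move_l([x,y,.0505],R,feed=.08);arm.sleep(.2);print(arm.current_force())
arm.grip(0);arm.sleep(.5);print("w",arm.current_width(),arm.current_grasp_force(),arm.current_force(),arm.current_t())
if abs(arm.current_width()-.05)<.004:
    for z in(.056,.065,.09,.18):
        arm.move_l([x,y,z],R,feed=.03 if z<.09 else .06);print(z,arm.current_width(),arm.current_force().round(1),arm.current_torque().round(2))
    arm.sleep(.5)
    c,im=shot("wrist","up");cs,ims=shot("scene","up_s")
    a=cv2.resize(im[60:330,240:410,::-1],(378,600));b=cv2.resize(ims[130:270,210:308,::-1],(420,600))
    cv2.imwrite("pics/up_c.png",np.hstack([a,b]))
print(arm.current_t(),arm.current_force(),arm.current_ee_pos())
```

```text
[-0.16902865 -0.31698871  0.40810403]
w 0.048903753177300564 30.000482350587845 [-1.31675894 -0.01531583  1.85000462] 23.45
0.056 0.04855009943794006 [ 0.3  0.6 -5.3] [-0.07 -0.08 -0.04]
0.065 0.04840515260633901 [ 0.7  0.5 -4.4] [-0.06 -0.09 -0.04]
0.09 0.048302642898667814 [-0.1  0.5 -5.1] [-0.11 -0.13 -0.04]
0.18 0.04854372147810621 [ 0.1  0.1 -4.7] [-0.   -0.09  0.  ]
27.05 [ 0.17880524  0.08230484 -4.51501495] [ 0.60047613 -0.14160752  0.18000971]
```

View pics/up_c.png

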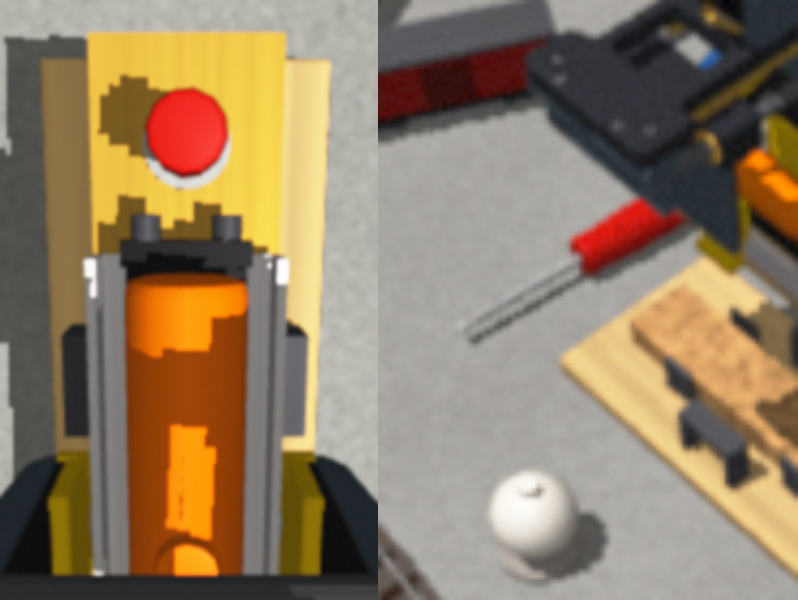

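The cassette is out, about 13 cm up and level, with the red pin seated at (187,130), the wagon behind it, and the dock empty below. The load reads a steady 4.6 N.

```bash
python3 -c "
from rig import arm
print(arm.current_dq(),arm.current_width());print(arm.sign_off())"
```

```text
[-0.03392657 -0.03290238  0.03901305 -0.02501828  0.10309656 -0.00732777] 0.04853664132034861
the job is handed in; nothing more can be done
None
```

The job is handed in at about 27 s: the stop pin is home in the lug, and the cassette is held about 13 cm above its docked height by the pinched catches, with wagon and pin aboard, level as far as the wrist view shows.

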